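Load and close the specimen mounting press

ROBOT

A 6-joint arm with a two-finger parallel gripper is mounted at the origin on the work surface. World frame = base frame: x ahead of the robot, y to its left, z up, the work surface at z = 0. Lengths are in m, angles in degrees, forces in N, time in s.
With the tool pointing down it reaches from about 0.3 to 0.75 m from the base axis. Payload 8.5 kg.
Tool frame: the origin (TCP) lies on the centre line of the jaws, within the pads' length; the fingertips stand 17 mm ahead of it and the grasp point (between the pads) lies 2 mm behind it (env.tcp_to_tips is the distance from the TCP to the fingertips, in m); z points along the fingers, y is the line along which they close (so a half turn about z gives the same grasp; the last joint's range is limited). The gripper opens to 85 mm and grips with 20 to 120 N. Pads are 22 mm wide; open, the fingers measure 114 mm over their backs; the gripper's body (76 mm by 85 mm) begins 54 mm behind the grasp point. The pads swing forward as they close: fully open they stand 13 mm farther back than shut.
Start: joints at [-12.336, 21.807, 74.336, -0, 83.858, -12.336], TCP at [0.55, 0, 0.248] pointing down, gripper open.
Joint ranges: [-178.18, 178.18], [-50.72, 133.34], [12.68, 142.11], [-81.47, 261.47], [9.98, 163.14], [-165.26, 165.26]. Speed limits (degrees/s): [136.94, 136.94, 180, 180, 180, 180].

INTERFACE

Orientations are given as a 3x3 rotation matrix whose columns are the frame's x, y, z axes.
In Python, from rig import env gives the robot as it stands. The module is installed in compiled form; this text tells all that it offers.
- The arm moves only by the shell command python3 -m pendant 'ROWS' [FORCE]. ROWS is JSON, a list of rows, each a list of 7 numbers: the opening, from 0 (shut) to 1 (fully open), then the shift along the tool's x, y, z in m, then the turn, a rotation vector about the tool's x, y, z in rad. A call has 1 to 5 rows; each row is the pose to reach, as a shift and turn from the pose commanded when the call began, along the tool's axes at that moment; what a row does not reach only later rows make up. A row lasts 1/8 s, in which the tool goes at most 62.5 mm and 10.7 degrees, less where a joint would pass 70% of its speed; a pose out of reach is approached as far as the arm can. A call with a gripper value outside its range is refused whole. The fingers move at their own pace and stop on an object; FORCE is the grip in N (left out, the last holds). Time passes only in rows, so rows that repeat a pose let the fingers close. It gives the time, the measured TCP pose, the force, the opening and the grip force at its end, in the units of the state.
- env.observe(): the state, without advancing time (a new reading comes with each control period).
- env.get_image(name): name is "scene" or "side" or "wrist"; returns a dict with "image" (384x512x3 uint8, blue, green, red), "fx", "fy", "cx", "cy" (pixels), "pose" (4x4, takes a point from camera to world coordinates). Camera axes: x right, y up, looking along -z (the intrinsics and any distortion apply to the point x, -y, -z); pixel columns grow to the right and rows downward; lengths in m; the calibration is good to about 2 mm. A picture is of the moment at which its call begins. There is no depth.
- env.close_job(): hands the job in; it is judged then, once.
Trained networks look in the newest picture that a camera, given by its name, has taken for a name from the list of things; names that differ only in an ending like _2 or _b are one class to them, and where a whole thing is asked for, a point or a joint stands for the part that bears it (a point fixed in the world has none). Each returns a list of dicts, best first, with "conf" (0 to 1); they miss things now and then, are a little off and sometimes report something else, mostly with a low value. They report only what shows in the picture. A call takes as long as a camera call. They do not tell look-alikes from the thing itself.
- env.find_in(camera, thing): "bbox" ([centre column, centre row, width, height] in pixels, round what is visible of it).
- env.trace(camera, thing): "mask" (384x512 bool, what is visible of it) and "bbox" ([centre column, centre row, width, height] in pixels, round what is visible of it).
- env.tip_of(camera, thing): "centre" ([column, row] in pixels: a listed point, or the origin of a listed thing).
The state is a dict: "time_s": time; "q": joint angles; "qvel": joint speeds; "joint_efforts": joint torques, N m; "position": TCP position; "tool_rot": TCP orientation; "ft_force": force on the tool from outside, world axes, zero at the start; "wrist_torque": the same for the moment, N m; "grip_width": finger opening in m; "gripper_force": force on a finger pad.
Only numpy, scipy, OpenCV 4.12 (cv2) and the standard library are available. Lean on these libraries where they do the work, as an engineer would, in place of code of your own. Each camera call takes 0.05 s, during which the arm holds its last target. There are 200 camera calls.

TASK

Load the mounting press: stand the wide mould cup in the press's round well and the slim insert cup inside the mould cup, both fully home and upright. Then swing the bridge over the well to its stop, screw the knurled closure down clockwise until it bottoms out, and back it off a quarter turn. Finish still gripping the closure there, without letting go, and leave the other things on the table alone.

Things in the scene. Friction and masses are not known exactly. Their poses are not given: they have to be found in the camera images.
- press: Cream specimen mounting press, fixed to the table. Flat base 230 mm (its x) by 250 mm (its y) by 30 mm high. Origin on the table directly under the well; its x points to the side away from the robot, its y to the side of the bridge's pivot post. The base spans x -95 to +135 mm and y -75 to +175 mm.
- press_well (a point): Centre of the well's floor, on top of the press base, 30 mm above the table. The well is a steel collar, 64 mm inside diameter, 80 mm outside, 12 mm deep.
- mould_center (a point): Centre (half-way up) of the mould cup: a loose thick-walled round aluminium cup standing mouth up, 58 mm outside diameter with a small bevel round the foot, 38 mm high, bore 42 mm, floor 6 mm thick, about 0.13 kg. Home in the well this point is 19 mm above the well floor; 26 mm of the cup stands above the collar.
- mould: The mould cup; origin at the centre of its underside, z up.
- insert_center (a point): Centre (half-way up) of the insert cup: a loose slim round aluminium cup standing mouth up, 34 mm outside diameter with a bevelled foot, 62 mm high, wall 4 mm, about 0.07 kg. Home in the mould cup in the well this point is 37 mm above the well floor; 30 mm of it stands above the mould cup's rim.
- insert: The insert cup; origin at the centre of its underside, z up.
- bridge_pivot (a point): Point on the bridge's vertical swing axis at its upper face, 128 mm above the table; x +20, y +120 mm in the press frame. The bridge is a cream bar 44 mm wide, 16 mm thick, ending 122 mm from the axis in a 72 mm round boss with the closure. Lowest point under it (a 40 mm disc, closure bottomed) is 102 mm above the table; the nested cups' top is at 98 mm and passes under.
- bridge (a joint): Swing of the bridge in rad: 0 = against its stop with the closure right over the well; grows as it swings open anticlockwise seen from above, up to 1.75 rad. Stiff pivot: about 0.3 N m, i.e. 3 N at the closure; it stays where it is left.
- closure_grip (a point): Centre of the knurled steel closure (half-way up): a round cap 56 mm in diameter and 36 mm high on the free end of the bridge, turning about a vertical axis. When bottomed out this point is 149 mm above the table, 21 mm above the bridge's upper face.
- closure: The knurled closure; origin at the centre of its underside, z up. A dark raised line on its top runs from its centre along its own +x to its rim.
- thread (a joint): Turn of the closure on its thread in rad: 0 = bottomed out (a hard stop); grows anticlockwise seen from above (unscrewing), up to 6.3 rad. Starts between 2.2 and 3.2 rad. It rises 6 mm per full turn. Thread drag about 0.1 N m; it stays where it is left. A quarter turn off the bottom reads 1.57.
- puck_a: Bystander, to be left alone: loose black resin puck, 30 mm across; origin at its underside.
- puck_b: Bystander, to be left alone: loose black resin puck, 30 mm across; origin at its underside.
- puck_c: Bystander, to be left alone: loose black resin puck, 40 mm across, 18 mm high; origin at its underside.
- dish: Bystander, to be left alone: loose shallow glass dish, 90 mm across; origin at its underside.
- etch_jar: Bystander, to be left alone: loose amber glass jar, 64 mm across, 90 mm high; origin at its underside.
- resin_jar: Bystander, to be left alone: loose white jar, 80 mm across, 110 mm high; origin at its underside.
- brush: Bystander, to be left alone: loose brush lying flat; origin at its underside.
- beaker: Bystander, to be left alone: loose small glass beaker, 60 mm across, 70 mm high; origin at its underside.
There are look-alikes about, which are no part of the job. Leave any green look-alike of the mould alone.

How it is judged:
By the outcome, as a careful person would: the job done as asked, in the order asked, and still so for the second after the job is handed in, while the arm keeps its last pose, push and grip.
It also fails if it takes over 72 s, if anything falls off the work surface, if the arm or the gripper's body presses on something with over 40 N, if the wrist force passes 120 N, or if a joint passes its speed limit or range.

## Working session

There is one attempt and no reset: what is moved stays moved. The work goes in short steps, Python scripts to look and compute and a shell command to move; the robot and the scene stay as the last step left them, time stands still between calls to the robot, and variables do not carry over. Pictures are saved under pics/ and viewed, at most 10 in all, crops included, and the job is handed in when it is done.

```bash
mkdir -p pics; ls
python3 - <<'E'
from rig import env
import cv2,numpy as np
ims=[]
for c in ["scene","side"]:
    d=env.get_image(c);cv2.imwrite(f"pics/{c}0.png",d["image"])
    print(c,d["fx"],d["fy"],d["cx"],d["cy"],[k for k in d],np.round(d["pose"],3).tolist())
    for t in ["press_well","mould_center","insert_center","bridge_pivot","closure_grip"]:
        print(t,[(np.round(x["centre"],1).tolist(),round(x["conf"],2)) for x in env.tip_of(c,t)][:4])
E
```

```text
pics
scene 485.6468580945344 485.6468580945344 264.5523941023531 193.04334414290943 ['image', 'fx', 'fy', 'cx', 'cy', 'pose'] [[-0.404, -0.796, 0.451, 1.277], [0.915, -0.357, 0.19, 0.306], [0.009, 0.489, 0.872, 1.566], [0.0, 0.0, 0.0, 1.0]]
press_well [([290.4, 211.2], 0.59)]
mould_center [([245.2, 190.4], 0.7), ([167.5, 181.7], 0.63), ([201.5, 158.6], 0.61)]
insert_center [([193.2, 193.1], 0.56)]
bridge_pivot []
closure_grip [([287.0, 245.1], 0.57), ([139.5, 206.0], 0.19)]
side 372.38880009819644 372.38880009819644 252.04162102093642 197.71500537615563 ['image', 'fx', 'fy', 'cx', 'cy', 'pose'] [[0.994, 0.081, -0.078, 0.432], [-0.111, 0.59, -0.799, -0.988], [-0.019, 0.803, 0.596, 0.826], [0.0, 0.0, 0.0, 1.0]]
press_well [([246.8, 200.1], 0.71)]
mould_center [([287.2, 301.4], 0.82), ([240.5, 234.6], 0.78), ([232.1, 285.6], 0.63)]
insert_center [([283.9, 263.8], 0.55)]
bridge_pivot [([253.9, 159.9], 0.81)]
closure_grip [([288.8, 157.5], 0.73)]
```

View pics/scene0.png

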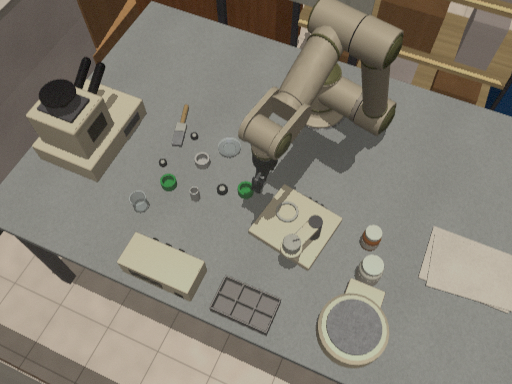

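View pics/side0.png

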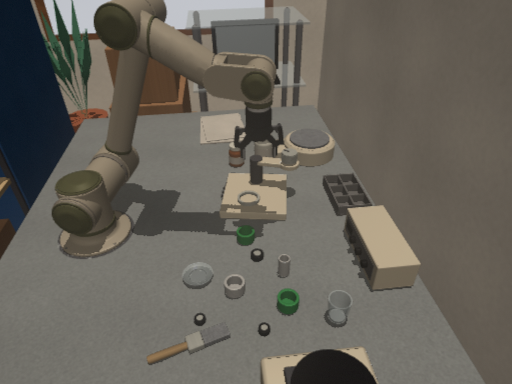

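Mould candidates in the scene picture are the green cups at (168,182) and (245,190) and the grey aluminium cup at (202,159). By the description it is the grey one, at side (234,286). There is one insert, at (194,193) in scene and (284,265) in side. The well is at (288,211) and the closure at (291,242).

```bash
cat > h.py <<'E'
from rig import env
import cv2,numpy as np
def ray(d,p):
    P=np.array(d["pose"]);v=np.array([(p[0]-d["cx"])/d["fx"],-(p[1]-d["cy"])/d["fy"],-1.])
    v=P[:3,:3]@v; return P[:3,3],v/np.linalg.norm(v)
def atz(d,p,z):
    o,v=ray(d,p); return o+v*(z-o[2])/v[2]
def tri(rs):
    A=sum(np.eye(3)-np.outer(v,v) for o,v in rs);b=sum((np.eye(3)-np.outer(v,v))@o for o,v in rs)
    x=np.linalg.solve(A,b); return x,[round(float(np.linalg.norm(np.cross(x-o,v))),4) for o,v in rs]
def proj(d,X):
    P=np.array(d["pose"]);c=P[:3,:3].T@(np.asarray(X)-P[:3,3])
    return np.array([d["cx"]+d["fx"]*c[0]/-c[2],d["cy"]-d["fy"]*c[1]/-c[2]])
def to_tool(target,s=None):
    s=s or env.observe(); return np.round(np.array(s["tool_rot"]).T@(np.array(target)-np.array(s["position"])),4)
E
python3 - <<'E'
from h import *
d={c:env.get_image(c) for c in["scene","side"]}
near={"press_well":((288,211),(248,200),.03),"mould_center":((202,159),(234,286),.019),"insert_center":((194,193),(284,265),.031),"closure_grip":((290,242),(289,158),.155),"bridge_pivot":((315,220),(254,160),.128),
"puck":None}
for t,n in near.items():
    if n is None: continue
    rs=[]
    for c,p in zip(["scene","side"],n[:2]):
        L=[x["centre"] for x in env.tip_of(c,t)]; L=[q for q in L if np.hypot(q[0]-p[0],q[1]-p[1])<9]
        print(t,c,L[:1],L and atz(d[c],L[0],n[2]).round(3))
        if L: rs.append(ray(d[c],L[0]))
    if len(rs)==2: print("   tri",tri(rs))
a=cv2.resize(d["scene"]["image"][130:260,120:340],None,fx=3.5,fy=3.5,interpolation=cv2.INTER_CUBIC)
cv2.imwrite("pics/crop1.png",a)
print(np.round(env.observe()["tool_rot"],3).tolist())
w=env.get_image("wrist");print(np.round(w["pose"],3).tolist(),w["fx"],w["cx"],w["cy"])
for nm,p,q in [("beaker",(139,201),(339,308)),("puckA",(222,189),(257,254)),("puck2",(163,162),(264,328)),("puck3",(195,136),(200,319)),("brush",(180,130),(200,340)),("greenA",(245,190),(245,236)),("greenB",(168,182),(288,301)),("dish",(229,147),(198,274)),("etch",(373,237),(236,155))]:
    print(nm,tri([ray(d["scene"],p),ray(d["side"],q)])[0].round(3))
E
```

```text
press_well scene [[288.5, 213.8]] [0.526 0.083 0.03 ]
press_well side [[250.2, 201.0]] [0.527 0.063 0.03 ]
   tri (array([0.52498794, 0.07995287, 0.01956384]), [0.0042, 0.0042])
mould_center scene [[198.0, 158.4]] [ 0.443 -0.323  0.019]
mould_center side [[230.0, 286.3]] [ 0.432 -0.304  0.019]
   tri (array([ 0.43901759, -0.31690973,  0.02817653]), [0.0086, 0.0086])
insert_center scene [[192.5, 194.6]] [ 0.596 -0.263  0.031]
insert_center side [[281.4, 262.4]] [ 0.585 -0.245  0.031]
   tri (array([ 0.59099758, -0.2574779 ,  0.03881952]), [0.0088, 0.0088])
closure_grip scene [[287.9, 244.7]] [0.688 0.141 0.155]
closure_grip side [[289.8, 158.7]] [0.676 0.124 0.155]
   tri (array([0.68173713, 0.14014844, 0.14419357]), [0.002, 0.002])
bridge_pivot scene [[312.9, 220.8]] [0.565 0.18  0.128]
bridge_pivot side [[254.2, 158.4]] [0.558 0.189 0.128]
   tri (array([0.56084838, 0.18169081, 0.12986457]), [0.0045, 0.0045])
[[-0.0, 1.0, -0.0], [1.0, 0.0, 0.0], [0.0, -0.0, -1.0]]
[[1.0, -0.001, 0.001, 0.55], [0.0, 0.946, 0.323, 0.083], [-0.001, -0.323, 0.946, 0.375], [0.0, 0.0, 0.0, 1.0]] 270.2946915221083 254.8958949525558 195.4060600948705
beaker [ 0.7   -0.423  0.037]
puckA [ 0.522 -0.183  0.011]
puck2 [ 0.507 -0.44   0.011]
puck3 [ 0.347 -0.389  0.005]
brush [ 0.348 -0.453  0.01 ]
greenA [ 0.493 -0.102  0.016]
greenB [ 0.581 -0.374  0.021]
dish [ 0.343 -0.241  0.012]
etch [0.498 0.382 0.039]
```

View pics/crop1.png

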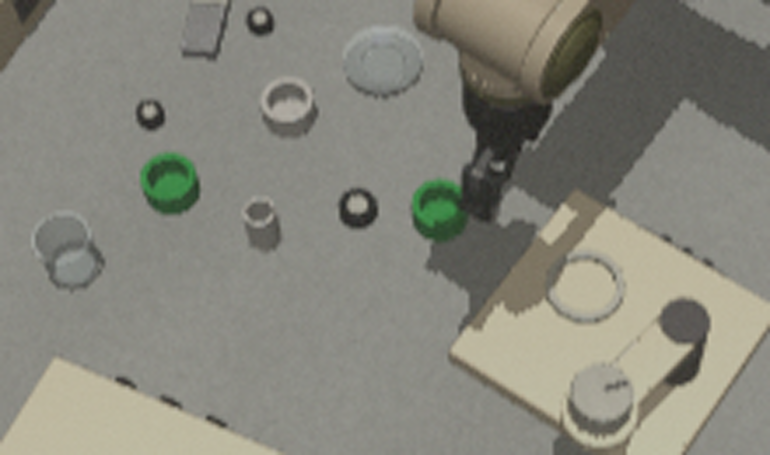

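The crop shows the grey aluminium mould at scene (202,160), green look-alikes at (168,182) and (245,190), and the slim grey insert at (195,193). I choose the grey cup and move above it.

```bash
python3 -m pendant '[[1,-0.06,-0.02,0,0,0,0],[1,-0.12,-0.04,0,0,0,0],[1,-0.18,-0.06,0,0,0,0],[1,-0.24,-0.08,0,0,0,0],[1,-0.3,-0.1,0,0,0,0]]' 40; python3 -m pendant '[[1,-0.012,-0.008,0.03,0,0,0],[1,-0.012,-0.008,0.05,0,0,0],[1,-0.012,-0.008,0.05,0,0,0]]'
python3 - <<'E'
from h import *
d=env.get_image("wrist");im=d["image"].copy();print(env.tcp_to_tips, np.round(env.observe()["position"],4))
for t,z in [("mould",0),("mould_center",.019),("insert",0),("insert_center",.031)]:
    for x in env.tip_of("wrist",t): print(t,round(x["conf"],2),np.round(x["centre"],1),atz(d,x["centre"],z).round(4))
for t,z in [("mould",.019),("insert",.031)]:
  for x in env.trace("wrist",t):
    print(t,x["conf"],np.round(x["bbox"],1),atz(d,x["bbox"][:2],z).round(4)); c,_=cv2.findContours(x["mask"].astype(np.uint8),0,2);cv2.drawContours(im,c,-1,(0,0,255),1)
cv2.imwrite("pics/w1.png",im)
E
```

```text
time_s: 1.88
position: [0.4502, -0.2983, 0.2485]
tool_rot: [[0.0, 1.0, 0.0], [1.0, -0.0, -0.0], [-0.0, 0.0, -1.0]]
ft_force: [0.8, -0.8, 0.5]
grip_width: 0.0855
gripper_force: 0.0
time_s: 2.25
position: [0.4427, -0.3083, 0.1973]
tool_rot: [[0.001, 1.0, -0.002], [1.0, -0.001, 0.002], [0.002, -0.002, -1.0]]
ft_force: [-0.7, -0.0, 0.3]
grip_width: 0.0854
gripper_force: 0.0
0.017 [ 0.4432 -0.3084  0.1985]
mould 0.8 [362.1 224.2] [ 0.5824 -0.3754  0.    ]
mould 0.57 [256.6 169.8] [ 0.444  -0.3026  0.    ]
mould_center 0.85 [252.  174.2] [ 0.4387 -0.3033  0.019 ]
mould_center 0.68 [364.4 229. ] [ 0.5779 -0.3732  0.019 ]
mould_center 0.48 [444.3 252.5] [ 0.6843 -0.4062  0.019 ]
insert 0.97 [381.4 129.6] [ 0.5895 -0.2545  0.    ]
insert_center 0.92 [391.2 138. ] [ 0.5872 -0.2605  0.031 ]
mould 0.77 [256.4 175.3  54.7  53.5] [ 0.4438 -0.3046  0.019 ]
insert 0.7 [399.3 136.6  61.8  42. ] [ 0.5956 -0.259   0.031 ]
insert 0.58 [170.1 279.5 141.6  55.8] [ 0.3335 -0.439   0.031 ]
```

View pics/w1.png

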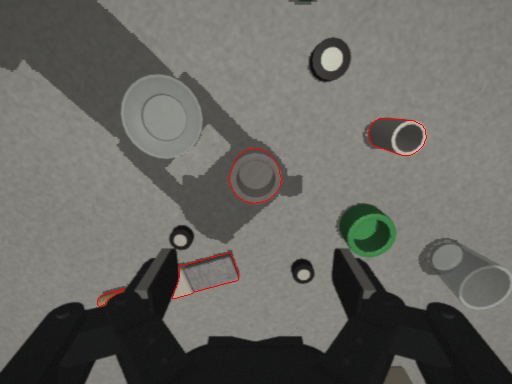

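Wrist view: the grey mould is at (256,175), rim roughly round, and the insert is at (399,137), standing. The green cup at (367,230) is well clear. Descending on the grey mould.

```bash
python3 -m pendant '[[1,0.0055,0.0006,0.05,0,0,0],[1,0.0055,0.0006,0.10,0,0,0],[1,0.0055,0.0006,0.14,0,0,0],[1,0.0055,0.0006,0.1655,0,0,0],[1,0.0055,0.0006,0.1655,0,0,0]]'; python3 -m pendant '[[0.4,0,0,0,0,0,0],[0.4,0,0,0,0,0,0],[0.4,0,0,0,0,0,0],[0.4,0,0,0,0,0,0]]' 40;  python3 - <<'E'
from h import *
d=env.get_image("wrist");im=d["image"].copy();s=env.observe();print(s["position"],s["grip_width"],s["gripper_force"])
for x in env.trace("wrist","mould"):
    print(x["conf"],np.round(x["bbox"],1),atz(d,x["bbox"][:2],.038).round(4))
cv2.imwrite("pics/w2.png",im)
E
```

```text
time_s: 3.22
position: [0.4434, -0.3025, 0.0318]
tool_rot: [[-0.0, 1.0, -0.002], [1.0, 0.0, 0.002], [0.002, -0.002, -1.0]]
ft_force: [-0.4, -0.5, -0.1]
grip_width: 0.0852
gripper_force: 0.0
time_s: 3.72
position: [0.4443, -0.3035, 0.0346]
tool_rot: [[-0.0, 1.0, 0.002], [1.0, 0.0, -0.002], [-0.002, 0.002, -1.0]]
ft_force: [-0.2, 1.1, 5.8]
grip_width: 0.0556
gripper_force: 42.4
[ 0.44432778 -0.3034921   0.03454861] 0.05589767547871315 42.39721453981474
0.79 [465.1 334.5  93.8  92.3] [ 0.5669 -0.3487  0.038 ]
0.58 [256.8 254.1 104.1 111.5] [ 0.4452 -0.295   0.038 ]
```

View pics/w2.png

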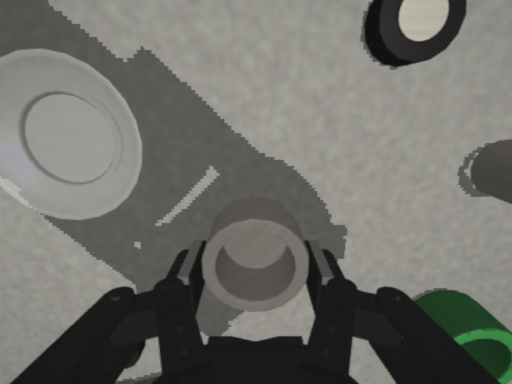

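The grey mould is gripped between the pads, rim centre at (256,264) and 2 mm from the grasp line, width 56 mm. Lifting and carrying it to just short of the well for a look.

```bash
python3 -m pendant '[[0.4,0,0,-0.03,0,0,0],[0.4,0,0,-0.08,0,0,0],[0.4,0.02,0.01,-0.13,0,0,0],[0.4,0.07,0.03,-0.16,0,0,0],[0.4,0.13,0.045,-0.165,0,0,0]]' 45; python3 -m pendant '[[0.4,0.06,0.013,0,0,0,0],[0.4,0.12,0.026,0,0,0,0],[0.4,0.173,0.037,0,0,0,0],[0.4,0.173,0.037,0,0,0,0],[0.4,0.173,0.037,0,0,0,0]]'
python3 - <<'E'
from h import *
d=env.get_image("wrist");im=d["image"].copy();s=env.observe();print(s["position"],s["grip_width"],s["gripper_force"])
for t,z in [("press_well",.03),("closure_grip",.157),("bridge_pivot",.128),("mould_center",0.18)]:
    for x in env.tip_of("wrist",t): print(t,round(x["conf"],2),np.round(x["centre"],1),atz(d,x["centre"],z).round(4))
cv2.imwrite("pics/w3.png",im)
E
```

```text
time_s: 4.45
position: [0.4898, -0.1724, 0.201]
tool_rot: [[0.001, 1.0, 0.005], [1.0, -0.001, -0.003], [-0.003, 0.005, -1.0]]
ft_force: [-0.0, 0.1, -1.3]
grip_width: 0.0557
gripper_force: 49.3
time_s: 5.08
position: [0.5257, -0.0002, 0.1984]
tool_rot: [[-0.0, 1.0, 0.001], [1.0, 0.0, -0.001], [-0.001, 0.001, -1.0]]
ft_force: [-0.4, -1.0, -0.8]
grip_width: 0.0555
gripper_force: 49.3
[ 0.52567107 -0.0007495   0.19828886] 0.055789786206090965 49.27503899205476
press_well 0.69 [250.6 108.9] [0.521  0.0766 0.03  ]
mould_center 0.83 [251.  251.4] [ 0.5232 -0.003   0.18  ]
```

View pics/w3.png

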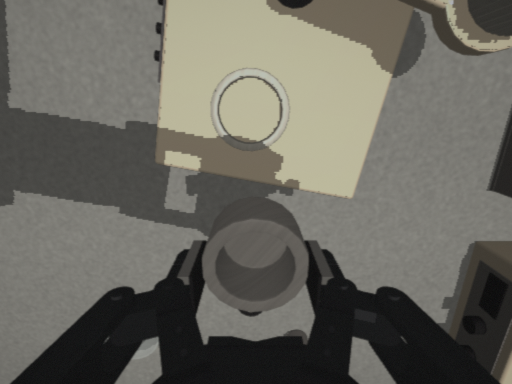

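The collar is at (250,109) and the held mould's rim at (256,264). Base edge corners are (160,163) and (353,197).

Run:
```python
from h import *
d=env.get_image("wrist");im=d["image"];s=env.observe()
hsv=cv2.cvtColor(im,cv2.COLOR_BGR2HSV)
print(hsv[109,214],hsv[109,286],hsv[109,250],hsv[75,250],hsv[148,250])
m=((hsv[...,1]<35)&(hsv[...,2]>90)).astype(np.uint8); sub=np.zeros_like(m);sub[62:157,205:297]=m[62:157,205:297]
n,l,st,ce=cv2.connectedComponentsWithStats(sub);k=1+np.argmax(st[1:,4]);print(st[k])
cs,_=cv2.findContours((l==k).astype(np.uint8),cv2.RETR_CCOMP,2)
for c in sorted(cs,key=len)[-2:]:
    e=cv2.fitEllipse(cv2.convexHull(c));print(e, atz(d,e[0],.042).round(4))
P=s["position"]
# rim/opening circle of the held mould at z=P+.0035 ; optimise centre against ellipse pixels by reprojecting
def circ(x,y,z,r): return np.array([proj(d,[x+r*np.cos(a),y+r*np.sin(a),z]) for a in np.linspace(0,6.283,73)[:-1]])
vis=im.copy()
for col,(x,y,z,r) in {(0,0,255):(P[0],P[1]+.0025,P[2]+.0035,.029),(0,255,0):(*atz(d,(250.3,109.3),.042)[:2],.042,.040),(255,0,0):(*atz(d,(250.3,109.3),.042)[:2],.042,.032)}.items():
    p=circ(x,y,z,r);cv2.polylines(vis,[np.int32(np.round(p*8))],True,col,1,0,3);print(col,p.min(0),p.max(0))
a,b=atz(d,(160,164),.03),atz(d,(353,197),.03);print(a,b,np.degrees(np.arctan2(*(b-a)[[1,0]])),np.linalg.norm(b-a))
cv2.imwrite("pics/w4.png",cv2.resize(vis[50:330,170:350],None,fx=2.1,fy=2.1,interpolation=cv2.INTER_NEAREST))
```

```text
[ 32  20 187] [ 27  24 188] [ 26  42 187] [ 23  26 116] [21 27 94]
[ 210   67   80   83 1830]
((249.5258331298828, 109.18787384033203), (64.5318374633789, 69.14175415039062), 2.6430163383483887) [0.5202 0.0759 0.042 ]
((249.5857696533203, 108.09864044189453), (79.17686462402344, 82.69876098632812), 174.88430786132812) [0.5202 0.0769 0.042 ]
(0, 0, 255) [199.8874719  212.76048292] [310.46627032 308.58713564]
(0, 255, 0) [210.06734278  64.98632089] [290.50853182 149.54869255]
(255, 0, 0) [218.13975924  74.20352004] [282.46562592 141.79705671]
[0.42042652 0.01797284 0.03      ] [ 0.6384095  -0.02089718  0.03      ] -10.110532056964914 0.221421455388259
```

View pics/w4.png

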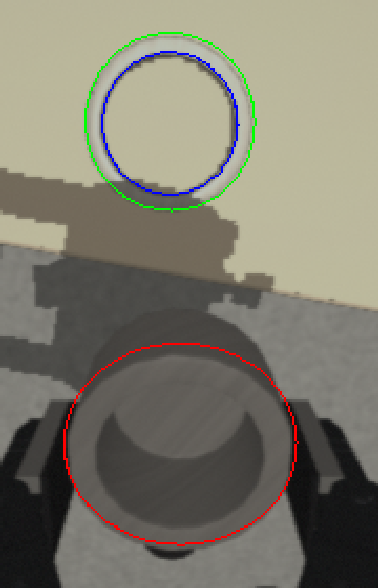

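Overlay: the well is centred at (0.5205, 0.0755) and the cup sits about 1 mm +y of the TCP. Going above the well and lowering with a force check.

```bash
python3 -m pendant '[[0.4,0.05,-0.003,0.0,0,0,0],[0.4,0.075,-0.005,0.04,0,0,0],[0.4,0.075,-0.005,0.09,0,0,0],[0.4,0.075,-0.005,0.112,0,0,0],[0.4,0.075,-0.005,0.112,0,0,0]]'; python3 -m pendant '[[0.4,0,0,0.004,0,0,0],[0.4,0,0,0.008,0,0,0],[0.4,0,0,0.011,0,0,0],[0.4,0,0,0.011,0,0,0]]';python3 - <<'E'
from h import *
d=env.get_image("wrist");s=env.observe();print(s["position"],s["ft_force"]);cv2.imwrite("pics/w5.png",d["image"])
E
```

```text
time_s: 6.0
position: [0.5202, 0.0747, 0.0847]
tool_rot: [[0.001, 1.0, -0.003], [1.0, -0.001, 0.0], [0.0, -0.003, -1.0]]
ft_force: [0.0, 0.7, -0.9]
grip_width: 0.0558
gripper_force: 49.2
time_s: 6.5
position: [0.5208, 0.075, 0.0749]
tool_rot: [[0.0, 1.0, 0.0], [1.0, -0.0, 0.0], [0.0, 0.0, -1.0]]
ft_force: [0.4, 0.2, -0.8]
grip_width: 0.0554
gripper_force: 49.2
[0.52078242 0.07505385 0.07494619] [ 0.79335581 -0.27696671 -0.64534016]
```

View pics/w5.png

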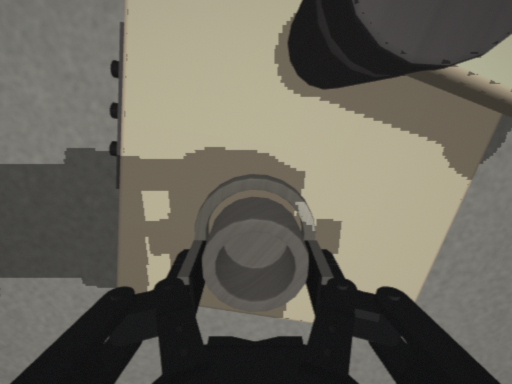

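The cup is at (255,255) with the collar around it and no contact force. Pressing on to home.

```bash
python3 -m pendant '[[0.4,0,0,0.003,0,0,0],[0.4,0,0,0.006,0,0,0],[0.4,0,0,0.009,0,0,0],[0.4,0,0,0.0105,0,0,0],[0.4,0,0,0.0105,0,0,0]]'
```

```text
time_s: 7.18
position: [0.5206, 0.0751, 0.0646]
tool_rot: [[-0.0, 1.0, -0.0], [1.0, 0.0, 0.0], [0.0, -0.0, -1.0]]
ft_force: [-2.9, 0.6, 4.0]
grip_width: 0.0557
gripper_force: 49.8
```

```bash
python3 -m pendant '[[0.7,0,0,0,0,0,0],[1,0,0,0,0,0,0],[1,0,0,0,0,0,0],[1,0,0,-0.05,0,0,0],[1,0,0,-0.10,0,0,0]]'; python3 -m pendant '[[1,-0.05,0,-0.035,0,0,0],[1,-0.075,0.005,-0.035,0,0,0],[1,-0.075,0.005,-0.035,0,0,0]]';python3 - <<'E'
from h import *
d=env.get_image("wrist");s=env.observe();print(s["position"],s["ft_force"]);cv2.imwrite("pics/w6.png",d["image"])
for t in ("mould","press_well"):
  for x in env.trace("wrist",t):
    print(t,x["conf"],np.round(x["bbox"],1),atz(d,x["bbox"][:2],.068).round(4))
E
python3 -m pendant '[[1,-0.06,0.015,0,0,0,0],[1,-0.12,0.03,0,0,0,0],[1,-0.18,0.045,0,0,0,0],[1,-0.24,0.06,0,0,0,0],[1,-0.257,0.063,0,0,0,0]]';python3 -m pendant '[[1,0,0,0,0,0,0],[1,0,0,0,0,0,0]]';python3 - <<'E'
from h import *
d=env.get_image("wrist");s=env.observe();print(s["position"],s["ft_force"]);cv2.imwrite("pics/w7.png",d["image"])
for t in ["insert"]:
  for x in env.trace("wrist",t):
    print(t,x["conf"],np.round(x["bbox"],1),atz(d,x["bbox"][:2],.05).round(4))
for t,z in [("insert",0),("insert_center",.031)]:
    for x in env.tip_of("wrist",t): print(t,round(x["conf"],2),np.round(x["centre"],1),atz(d,x["centre"],z).round(4))
a,b=cv2.imread("pics/w6.png"),d["image"];cv2.imwrite("pics/w67.png",np.hstack([a[40:300,130:400],b[40:300,130:400]]).repeat(1,0))
E
```

```text
time_s: 7.8
position: [0.5205, 0.075, 0.1653]
tool_rot: [[0.0, 1.0, -0.001], [1.0, -0.0, 0.0], [0.0, -0.001, -1.0]]
ft_force: [0.6, -0.9, 0.8]
grip_width: 0.0857
gripper_force: 0.0
time_s: 8.18
position: [0.5259, -0.0012, 0.1994]
tool_rot: [[0.002, 1.0, 0.0], [1.0, -0.002, -0.0], [-0.0, 0.0, -1.0]]
ft_force: [-0.0, 0.2, -0.5]
grip_width: 0.0854
gripper_force: 0.0
[ 5.25568877e-01 -1.20412330e-04  1.99032454e-01] [ 0.31129995  0.54937641 -0.21205284]
mould 0.92 [228.4 254.7  44.7  54.6] [ 0.4967 -0.0748  0.068 ]
mould 0.67 [249.6 107.9  62.5  62.8] [0.5211 0.0773 0.068 ]
press_well 0.8 [330.9  99.5 355.1 198.9] [0.5942 0.0843 0.068 ]
time_s: 8.95
position: [0.5891, -0.259, 0.1981]
tool_rot: [[0.002, 1.0, -0.001], [1.0, -0.002, 0.001], [0.001, -0.001, -1.0]]
ft_force: [0.1, 0.5, -1.2]
grip_width: 0.085
gripper_force: 0.0
time_s: 9.2
position: [0.5888, -0.2548, 0.1994]
tool_rot: [[-0.002, 1.0, -0.0], [1.0, 0.002, 0.001], [0.001, -0.0, -1.0]]
ft_force: [-0.1, -0.2, -0.2]
grip_width: 0.0855
gripper_force: 0.0
[ 0.58883034 -0.25490118  0.19964386] [-1.17332122  0.34850187  0.12741145]
insert 0.94 [256.3 184.4  30.8  44. ] [ 0.59   -0.2539  0.05  ]
insert 0.56 [254.6 172.4] [ 0.588  -0.2533  0.    ]
insert_center 0.89 [251.8 184. ] [ 0.5849 -0.2591  0.031 ]
```

View pics/w67.png

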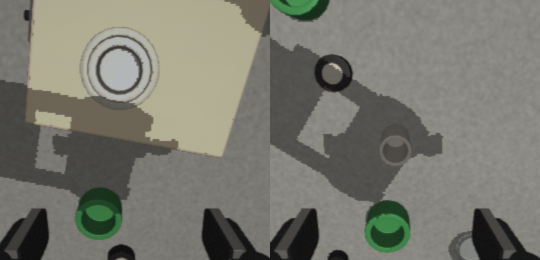

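Left: the mould is seated concentrically in the collar. Right: the insert rim is at (255,190), right under the tool. Grasping its upper part.

```bash
python3 -m pendant '[[1,-0.001,0,0.05,0,0,0],[1,-0.001,0,0.10,0,0,0],[1,-0.001,0,0.135,0,0,0],[1,-0.001,0,0.145,0,0,0],[1,-0.001,0,0.145,0,0,0]]'; python3 -m pendant '[[0.2,0,0,0,0,0,0],[0.2,0,0,0,0,0,0],[0.2,0,0,0,0,0,0],[0.2,0,0,0,0,0,0],[0.2,0,0,0,0,0,0]]' 35;  python3 - <<'E'
from h import *
d=env.get_image("wrist");s=env.observe();print(s["position"],s["grip_width"],s["gripper_force"])
E
python3 -m pendant '[[0.2,0,0,-0.03,0,0,0],[0.2,0,0,-0.08,0,0,0],[0.2,0.04,-0.01,-0.12,0,0,0],[0.2,0.10,-0.025,-0.145,0,0,0],[0.2,0.16,-0.04,-0.145,0,0,0]]';python3 -m pendant '[[0.2,0.05,-0.015,0,0,0,0],[0.2,0.095,-0.025,0,0,0,0],[0.2,0.095,-0.025,0,0,0,0],[0.2,0.095,-0.025,0,0,0,0]]';python3 - <<'E'
from h import *
d=env.get_image("wrist");s=env.observe();print(s["position"],s["grip_width"],s["gripper_force"]);cv2.imwrite("pics/w8.png",d["image"])
for t in ("mould","insert"):
  for x in env.trace("wrist",t):
    print(t,x["conf"],np.round(x["bbox"],1),atz(d,x["bbox"][:2],.068).round(4))
# mould bore & collar fit: brightness profile contour
g=cv2.cvtColor(d["image"],6)
c=cv2.HoughCircles(g[40:190,170:340],cv2.HOUGH_GRADIENT,1,5,param1=80,param2=15,minRadius=18,maxRadius=45);print(c[0][:6]+[170,40,0] if c is not None else c)
E
```

```text
time_s: 10.02
position: [0.5891, -0.2578, 0.0549]
tool_rot: [[-0.0, 1.0, 0.0], [1.0, 0.0, -0.0], [-0.0, 0.0, -1.0]]
ft_force: [-0.5, 0.3, -0.3]
grip_width: 0.0857
gripper_force: 0.0
time_s: 10.65
position: [0.589, -0.2582, 0.0553]
tool_rot: [[-0.0, 1.0, 0.001], [1.0, 0.0, -0.001], [-0.001, 0.001, -1.0]]
ft_force: [-1.7, 1.2, 5.8]
grip_width: 0.0333
gripper_force: 34.8
[ 0.58900193 -0.25815605  0.05531485] 0.033068559518606946 34.80353035032749
time_s: 11.32
position: [0.5495, -0.1001, 0.2011]
tool_rot: [[0.001, 1.0, 0.004], [1.0, -0.001, -0.001], [-0.001, 0.004, -1.0]]
ft_force: [0.8, 0.1, -0.5]
grip_width: 0.0336
gripper_force: 35.1
time_s: 11.82
position: [0.5248, -0.0065, 0.1993]
tool_rot: [[-0.0, 1.0, 0.0], [1.0, 0.0, -0.0], [-0.0, 0.0, -1.0]]
ft_force: [-0.0, -0.4, -1.0]
grip_width: 0.0337
gripper_force: 35.1
[ 0.52487443 -0.00694244  0.19920903] 0.03315242270808778 35.137589648365974
mould 0.8 [251.  102.6  63.7  64.7] [0.521  0.0765 0.068 ]
mould 0.57 [218.1 235.4  21.8  21.3] [ 0.4855 -0.0568  0.068 ]
insert 0.98 [253.1 249.   66.8  96.3] [ 0.5226 -0.0731  0.068 ]
[[251.5        102.5         32.20000076]
 [248.5         97.5         37.79999924]
 [257.5         99.5         37.79999924]
 [251.5         91.5         32.20000076]
 [244.5        109.5         32.20000076]
 [256.5        109.5         32.20000076]]
```

View pics/w8.png

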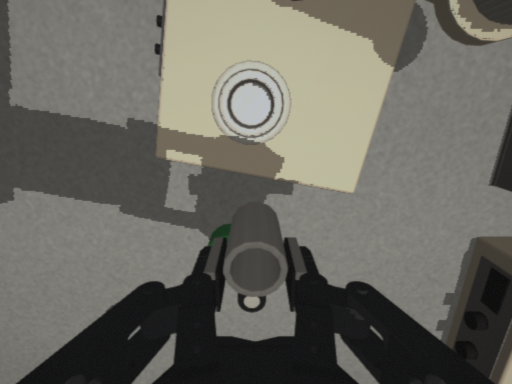

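The insert is held, its rim around (255,269), and the mould bore in the well is at (251,102). That uses up my picture views, so the rest goes by numbers.

Run:
```python
from h import *
d=env.get_image("wrist");s=env.observe();P=s["position"]
for dy in (-.003,0,.003):
    p=np.array([proj(d,[P[0]+.017*np.cos(a),P[1]+dy+.017*np.sin(a),P[2]+.007]) for a in np.linspace(0,6.28,60)]);print(dy,p.min(0).round(1),p.max(0).round(1))
g=cv2.cvtColor(d["image"],6);print("col profile",g[200:310:2,256].tolist());print("row 268",g[268,215:300:2].tolist())
print("rim candidates",[atz(d,(251.2,102.5),z).round(4).tolist() for z in (.068,)], to_tool([.521,.0763,.12]))
```

```text
-0.003 [222.3 248.1] [287.8 303.6]
0 [222.1 242.7] [288.  299.1]
0.003 [221.9 237.3] [288.2 294.5]
col profile [75, 70, 68, 68, 69, 68, 68, 69, 69, 69, 68, 68, 69, 69, 68, 69, 69, 69, 69, 69, 70, 90, 96, 94, 75, 70, 70, 71, 71, 71, 70, 70, 70, 70, 70, 71, 70, 70, 71, 70, 71, 71, 69, 69, 71, 76, 99, 97, 116, 155, 154, 152, 152, 114, 29]
row 268 [48, 21, 19, 21, 71, 96, 96, 89, 62, 63, 66, 65, 66, 67, 69, 69, 69, 69, 69, 70, 70, 71, 70, 69, 68, 67, 67, 67, 66, 65, 63, 60, 59, 85, 94, 94, 71, 18, 19, 24, 56, 63, 64]
rim candidates [[0.5213, 0.0759, 0.068]] [ 0.0834 -0.0039  0.0791]
```

```bash
python3 -m pendant '[[0.2,0.05,-0.002,0.0,0,0,0],[0.2,0.082,-0.004,0.03,0,0,0],[0.2,0.082,-0.004,0.065,0,0,0],[0.2,0.082,-0.004,0.07,0,0,0],[0.2,0.082,-0.004,0.07,0,0,0]]'; python3 -m pendant '[[0.2,0,0,0.006,0,0,0],[0.2,0,0,0.012,0,0,0],[0.2,0,0,0.018,0,0,0],[0.2,0,0,0.018,0,0,0]]'
```

```text
time_s: 12.65
position: [0.5211, 0.0752, 0.1298]
tool_rot: [[0.001, 1.0, 0.001], [1.0, -0.001, -0.0], [-0.0, 0.001, -1.0]]
ft_force: [0.3, -0.1, 0.3]
grip_width: 0.0334
gripper_force: 35.1
time_s: 13.15
position: [0.5203, 0.0758, 0.1108]
tool_rot: [[0.0, 1.0, -0.001], [1.0, -0.0, 0.0], [0.0, -0.001, -1.0]]
ft_force: [-0.6, -0.4, -1.5]
grip_width: 0.0332
gripper_force: 35.2
```

```bash
python3 -m pendant '[[0.2,0,0,0.006,0,0,0],[0.2,0,0,0.012,0,0,0],[0.2,0,0,0.017,0,0,0],[0.2,0,0,0.0195,0,0,0],[0.2,0,0,0.0195,0,0,0]]'
```

```text
time_s: 13.78
position: [0.5206, 0.0759, 0.0917]
tool_rot: [[0.0, 1.0, -0.0], [1.0, -0.0, 0.0], [0.0, -0.0, -1.0]]
ft_force: [0.8, 0.7, -0.9]
grip_width: 0.0334
gripper_force: 35.2
```

```bash
python3 -m pendant '[[0.2,0,0,0.001,0,0,0],[0.4,0,0,0.001,0,0,0],[0.6,0,0,0.001,0,0,0],[0.6,0,0,-0.04,0,0,0],[0.8,0,0,-0.10,0,0,0]]'; python3 -m pendant '[[1,-0.03,0,-0.06,0,0,0],[1,-0.08,0,-0.1,0,0,0],[1,-0.08,0,-0.1,0,0,0]]';python3 - <<'E'
from h import *
d=env.get_image("wrist");s=env.observe();print(s["position"],s["grip_width"],s["ft_force"]);cv2.imwrite("pics/w9.png",d["image"])
for t in ("mould","insert","closure","bridge"):
  for x in env.trace("wrist",t):
    print(t,x["conf"],np.round(x["bbox"],1))
for nm,z,r in [("insert rim",.098,.017),("mould rim",.068,.029)]:
    p=np.array([proj(d,[.521+r*np.cos(a),.0763+r*np.sin(a),z]) for a in np.linspace(0,6.28,60)]);print(nm,"pred",p.min(0).round(1),p.max(0).round(1))
E
python3 -m pendant '[[1,0.02,0.05,0,0,0,0],[1,0.04,0.10,0,0,0,0],[1,0.07,0.159,0,0,0,0],[1,0.07,0.159,0,0,0,0],[1,0.07,0.159,0,0,0,0]]';python3 - <<'E'
from h import *
d=env.get_image("wrist");s=env.observe();print(s["position"]);cv2.imwrite("pics/w10.png",d["image"])
for t in ("closure","bridge","insert"):
  for x in env.trace("wrist",t):
    print(t,x["conf"],np.round(x["bbox"],1),atz(d,x["bbox"][:2],.175).round(4))
for t,z in [("closure_grip",.157),("closure",.139),("bridge_pivot",.128)]:
    for x in env.tip_of("wrist",t): print(t,round(x["conf"],2),np.round(x["centre"],1),atz(d,x["centre"],z).round(4))
E
```

```text
time_s: 14.4
position: [0.5199, 0.0758, 0.1918]
tool_rot: [[0.0, 1.0, -0.004], [1.0, -0.0, 0.0], [0.0, -0.004, -1.0]]
ft_force: [1.1, 0.5, 1.0]
grip_width: 0.0676
gripper_force: 0.0
time_s: 14.78
position: [0.5213, -0.0064, 0.2944]
tool_rot: [[0.003, 1.0, 0.005], [1.0, -0.003, -0.002], [-0.002, 0.005, -1.0]]
ft_force: [0.8, -0.3, -0.5]
grip_width: 0.0854
gripper_force: 0.0
[ 0.52085736 -0.00554136  0.29290711] 0.0855122894997438 [-1.11614223 -0.46172077 -0.83004475]
mould 0.7 [284.9 333.4  23.1   6.4]
mould 0.66 [253.1 102.8  46.   48.5]
mould 0.6 [234.2 220.8  37.3  46.8]
insert 0.83 [252.1 102.2  30.9  31.3]
closure 0.8 [439.6  25.5  91.1  50.6]
bridge 0.59 [385.2  32.9 205.4  65.8]
insert rim pred [238.7  86.5] [268.9 118.3]
mould rim pred [230.3  77.1] [277.3 126.8]
time_s: 15.65
position: [0.6792, 0.0667, 0.2904]
tool_rot: [[-0.001, 1.0, -0.002], [1.0, 0.001, 0.0], [0.0, -0.002, -1.0]]
ft_force: [-0.5, -0.4, 0.7]
grip_width: 0.0854
gripper_force: 0.0
[0.67882358 0.06615108 0.29144326]
closure 0.83 [252.1 101.2  64.1  64.7] [0.6762 0.1508 0.175 ]
bridge 0.79 [200.   84.9 179.4 107.8] [0.633  0.1635 0.175 ]
insert 0.91 [130.6 161.9  36.2  33.6] [0.5658 0.0986 0.175 ]
closure_grip 0.63 [256.9 103.3] [0.6803 0.1491 0.157 ]
closure 0.72 [256.3 105.4] [0.6798 0.1472 0.139 ]
bridge_pivot 0.85 [136.6  61.9] [0.5639 0.1868 0.128 ]
```

The insert's rim matches the home prediction. Closure at (0.6765, 0.1495), pivot about (0.561, 0.191), so the bridge is open about 90°. I'll turn the wrist 149° anticlockwise first, so one grip covers both the swing and the screwing.

```bash
python3 -m pendant '[[1,0.03,-0.001,0,0,0,-0.18],[1,0.06,-0.002,0,0,0,-0.36],[1,0.0833,-0.0023,0,0,0,-0.54],[1,0.0833,-0.0023,0,0,0,-0.72],[1,0.0833,-0.0023,0,0,0,-0.9]]'; python3 -m pendant '[[1,0,0,0,0,0,-0.18],[1,0,0,0,0,0,-0.36],[1,0,0,0,0,0,-0.54],[1,0,0,0,0,0,-0.72],[1,0,0,0,0,0,-0.9]]'; python3 -m pendant '[[1,0,0,0.02,0,0,-0.18],[1,0,0,0.04,0,0,-0.36],[1,0,0,0.05,0,0,-0.54],[1,0,0,0.05,0,0,-0.72],[1,0,0,0.05,0,0,-0.8]]'; python3 -m pendant '[[1,0,0,0,0,0,0],[1,0,0,0,0,0,0]]'
python3 - <<'E'
from h import *
d=env.get_image("wrist");s=env.observe();print(s["position"],np.round(s["q"],1))
for t in ("closure",):
  for x in env.trace("wrist",t): print(t,x["conf"],np.round(x["bbox"],1),atz(d,x["bbox"][:2],.17).round(4),atz(d,x["bbox"][:2],.16).round(4))
cv2.imwrite("pics/w11.png",d["image"])
r=[]
for c in("scene","side"):
    D=env.get_image(c)
    for x in env.trace(c,"closure"): print(c,x["conf"],np.round(x["bbox"],1),atz(D,x["bbox"][:2],.155).round(4))
print(to_tool([.6765,.1495,.1535]))
E
```

```text
time_s: 16.62
position: [0.677, 0.1493, 0.292]
tool_rot: [[-0.787, 0.617, 0.0], [0.617, 0.787, -0.0], [-0.0, 0.0, -1.0]]
ft_force: [-0.2, 0.4, 0.3]
grip_width: 0.0854
gripper_force: 0.0
time_s: 17.25
position: [0.6771, 0.1489, 0.2921]
tool_rot: [[-0.973, -0.233, 0.0], [-0.233, 0.973, 0.0], [-0.0, -0.0, -1.0]]
ft_force: [0.9, 0.6, 1.0]
grip_width: 0.0855
gripper_force: 0.0
time_s: 17.88
position: [0.677, 0.1489, 0.2419]
tool_rot: [[-0.513, -0.859, 0.0], [-0.859, 0.513, 0.0], [-0.0, -0.0, -1.0]]
ft_force: [0.2, 0.3, 0.0]
grip_width: 0.0852
gripper_force: 0.0
time_s: 18.12
position: [0.6772, 0.149, 0.2419]
tool_rot: [[-0.517, -0.856, 0.0], [-0.856, 0.517, 0.0], [-0.0, -0.0, -1.0]]
ft_force: [-0.5, -0.8, -1.4]
grip_width: 0.0853
gripper_force: 0.0
[0.67719552 0.14908141 0.24187755] [   2.7   37.3   48.2    0.    94.5 -146.2]
closure 0.77 [254.8 209.3  70.3  72. ] [0.6749 0.1449 0.17  ] [0.677  0.1483 0.16  ]
scene 0.72 [289.4 243.9  15.6  22.1] [0.6838 0.144  0.155 ]
side 0.71 [291.5 155.9  18.3  15.4] [0.686  0.1423 0.155 ]
[0.0001 0.0008 0.0882]
```

```bash
python3 -m pendant '[[1,0.001,0.0003,0.03,0,0,0],[1,0.001,0.0003,0.06,0,0,0],[1,0.001,0.0003,0.08,0,0,0],[1,0.001,0.0003,0.0884,0,0,0],[1,0.001,0.0003,0.0884,0,0,0]]' 45; python3 -m pendant '[[0.4,0,0,0,0,0,0],[0.4,0,0,0,0,0,0],[0.4,0,0,0,0,0,0],[0.4,0,0,0,0,0,0]]' 45
python3 - <<'E'
from h import *
d=env.get_image("wrist");s=env.observe();print({k:np.round(s[k],3).tolist() for k in("position","ft_force","wrist_torque","grip_width","gripper_force")})
for x in env.trace("wrist","closure"): print(x["conf"],np.round(x["bbox"],1),atz(d,x["bbox"][:2],.17).round(4))
E
```

```text
time_s: 19.05
position: [0.6765, 0.1485, 0.1533]
tool_rot: [[-0.516, -0.857, -0.0], [-0.857, 0.516, -0.0], [0.0, 0.0, -1.0]]
ft_force: [-0.2, -0.4, 0.3]
grip_width: 0.0856
gripper_force: 0.0
time_s: 19.55
position: [0.6766, 0.1486, 0.1546]
tool_rot: [[-0.515, -0.857, 0.002], [-0.857, 0.515, 0.0], [-0.001, -0.001, -1.0]]
ft_force: [-1.5, 1.3, 7.1]
grip_width: 0.0548
gripper_force: 47.1
{'position': [0.677, 0.149, 0.155], 'ft_force': [-1.94, 1.921, 5.914], 'wrist_torque': [0.041, 0.349, -0.029], 'grip_width': 0.055, 'gripper_force': 47.132}
0.67 [254.  270.  109.3 119. ] [0.6729 0.1413 0.17  ]
```

Run:
```python
from h import *
s=env.observe();R=np.array(s["tool_rot"]);p=(R.T@(np.array(s["position"])-[.5613,.1907,0]))[:2]
print(p,np.hypot(*p)); p=p/np.hypot(*p)*.1222
for f in (.14,.28,.42,.56,.70,.03,.06,.09,.12,.15):
    c,n=np.cos(f),np.sin(f);print(f,np.round([(c-1)*p[0]-n*p[1],n*p[0]+(c-1)*p[1]],4))
```

```text
[-0.02353221 -0.1207488 ] 0.12302047698374019
0.14 [ 0.017  -0.0021]
0.28 [ 0.0341 -0.0018]
0.42 [0.0509 0.0009]
0.56 [0.0673 0.0059]
0.7 [0.0828 0.0131]
0.03 [ 0.0036 -0.0006]
0.06 [ 0.0072 -0.0012]
0.09 [ 0.0109 -0.0016]
0.12 [ 0.0145 -0.0019]
0.15 [ 0.0182 -0.0021]
```

```bash
python3 -m pendant '[[0.4,0.017,-0.0021,0,0,0,0.14],[0.4,0.0341,-0.0018,0,0,0,0.28],[0.4,0.0509,0.0009,0,0,0,0.42],[0.4,0.0673,0.0059,0,0,0,0.56],[0.4,0.0828,0.0131,0,0,0,0.70]]' 50;  python3 - <<'E'
from h import *
s=env.observe();R=np.array(s["tool_rot"]);print({k:np.round(s[k],3).tolist() for k in("position","ft_force","wrist_torque","grip_width","gripper_force")},"tool force",R.T@s["ft_force"])
v=np.array(s["position"])[:2]-[.5613,.1907];print(np.hypot(*v),np.degrees(np.arctan2(v[1],v[0])))
E
```

```text
time_s: 20.27
position: [0.6234, 0.0847, 0.1546]
tool_rot: [[-0.948, -0.319, 0.005], [-0.319, 0.948, 0.002], [-0.005, 0.0, -1.0]]
ft_force: [2.6, 6.2, 4.8]
grip_width: 0.0549
gripper_force: 52.0
{'position': [0.623, 0.085, 0.155], 'ft_force': [2.552, 6.207, 4.778], 'wrist_torque': [1.077, -0.412, -0.099], 'grip_width': 0.055, 'gripper_force': 52.035} tool force [-4.4222557   5.06916053 -4.75505992]
0.12282188717456018 -59.6360879710937
```

```bash
python3 -m pendant '[[0.4,0.017,-0.0021,0,0,0,0.14],[0.4,0.0341,-0.0018,0,0,0,0.28],[0.4,0.0509,0.0009,0,0,0,0.42],[0.4,0.0673,0.0059,0,0,0,0.56],[0.4,0.0828,0.0131,0,0,0,0.70]]';  python3 -m pendant '[[0.4,0.0036,-0.0006,0,0,0,0.03],[0.4,0.0072,-0.0012,0,0,0,0.06],[0.4,0.0109,-0.0016,0,0,0,0.09],[0.4,0.0109,-0.0016,0,0,0,0.09]]';python3 - <<'E'
from h import *
s=env.observe();R=np.array(s["tool_rot"]);print({k:np.round(s[k],3).tolist() for k in("position","ft_force","wrist_torque","grip_width","gripper_force")},"tool force",R.T@s["ft_force"])
v=np.array(s["position"])[:2]-[.5613,.1907];print(np.hypot(*v),np.degrees(np.arctan2(v[1],v[0])))
E
```

```text
time_s: 20.9
position: [0.5413, 0.07, 0.1546]
tool_rot: [[-0.93, 0.367, 0.006], [0.367, 0.93, 0.001], [-0.005, 0.003, -1.0]]
ft_force: [6.4, 5.2, 3.5]
grip_width: 0.0547
gripper_force: 52.3
time_s: 21.4
position: [0.5303, 0.0725, 0.1545]
tool_rot: [[-0.896, 0.444, 0.003], [0.444, 0.896, 0.0], [-0.003, 0.002, -1.0]]
ft_force: [0.3, 2.9, 9.1]
grip_width: 0.0546
gripper_force: 52.8
{'position': [0.53, 0.073, 0.155], 'ft_force': [0.293, 2.936, 9.05], 'wrist_torque': [0.429, -0.074, -0.051], 'grip_width': 0.055, 'gripper_force': 52.754} tool force [ 1.01491079  2.7765863  -9.04832753]
0.12216091487466284 -104.70743444925826
```

```bash
python3 -m pendant '[[0.4,0.0036,-0.0006,0,0,0,0.03],[0.4,0.0072,-0.0012,0,0,0,0.06],[0.4,0.0085,-0.0013,0,0,0,0.07],[0.4,0.0085,-0.0013,0,0,0,0.07]]'; python3 -m pendant '[[0.4,0.0012,-0.0002,0,0,0,0.01],[0.4,0.0024,-0.0004,0,0,0,0.02],[0.4,0.0024,-0.0004,0,0,0,0.02]]';python3 -m pendant '[[0.4,0.0012,-0.0002,0,0,0,0.01],[0.4,0.0024,-0.0004,0,0,0,0.02],[0.4,0.0024,-0.0004,0,0,0,0.02]]'
```

```text
time_s: 21.9
position: [0.5224, 0.075, 0.1545]
tool_rot: [[-0.863, 0.505, 0.004], [0.505, 0.863, 0.0], [-0.003, 0.002, -1.0]]
ft_force: [2.6, 1.2, 8.2]
grip_width: 0.0548
gripper_force: 52.8
time_s: 22.28
position: [0.5202, 0.0758, 0.1545]
tool_rot: [[-0.853, 0.522, 0.004], [0.522, 0.853, -0.0], [-0.003, 0.002, -1.0]]
ft_force: [2.4, 2.4, 7.2]
grip_width: 0.0548
gripper_force: 52.8
time_s: 22.65
position: [0.5184, 0.0765, 0.1545]
tool_rot: [[-0.842, 0.539, 0.005], [0.539, 0.842, -0.001], [-0.005, 0.002, -1.0]]
ft_force: [4.2, 0.2, 7.1]
grip_width: 0.0546
gripper_force: 52.8
```

```bash
python3 -m pendant '[[0.4,0.0012,-0.0002,0,0,0,0.01],[0.4,0.0024,-0.0004,0,0,0,0.02],[0.4,0.0024,-0.0004,0,0,0,0.02]]';python3 -m pendant '[[0.4,0.0012,-0.0002,0,0,0,0.01],[0.4,0.0024,-0.0004,0,0,0,0.02],[0.4,0.0024,-0.0004,0,0,0,0.02]]'
python3 - <<'E'
from h import *
s=env.observe();print(np.round(s["wrist_torque"],2),np.round(s["q"],1))
for c in("scene","side"):
    D=env.get_image(c)
    for t in("closure","bridge","mould"):
      for x in env.trace(c,t): print(c,t,x["conf"],np.round(x["bbox"],1),atz(D,x["bbox"][:2],.155).round(4))
E
```

```text
time_s: 23.02
position: [0.518, 0.0768, 0.1546]
tool_rot: [[-0.831, 0.556, 0.009], [0.556, 0.831, -0.002], [-0.009, 0.004, -1.0]]
ft_force: [13.4, -2.4, 2.3]
grip_width: 0.0549
gripper_force: 52.6
time_s: 23.4
position: [0.5175, 0.077, 0.1547]
tool_rot: [[-0.819, 0.573, 0.014], [0.573, 0.82, -0.003], [-0.013, 0.005, -1.0]]
ft_force: [20.4, -5.7, -2.2]
grip_width: 0.055
gripper_force: 53.7
[-0.99 -3.34  0.09] [ -4.5  24.   87.7  -0.1  67.5 -59.4]
scene closure 0.63 [286.  198.6  14.4  17.2] [0.5382 0.0718 0.155 ]
scene bridge 0.8 [300.6 208.7  42.8  39. ] [0.5534 0.1299 0.155 ]
scene mould 0.71 [168.4 183.2  15.7  20. ] [ 0.6453 -0.3118  0.155 ]
scene mould 0.51 [246.6 190.5  16.9  15.8] [ 0.5635 -0.0601  0.155 ]
side closure 0.51 [250.6 169.9  12.5  17.4] [0.532  0.0703 0.155 ]
side bridge 0.66 [254.2 185.2  68.   64.9] [ 0.5336 -0.0213  0.155 ]
side bridge 0.63 [250.8 171.2  22.6  29.7] [0.5318 0.0621 0.155 ]
side mould 0.83 [247.5 234.2  14.8  16.2] [ 0.4893 -0.2477  0.155 ]
side mould 0.44 [250.6 195.8  24.5  14. ] [ 0.5162 -0.0762  0.155 ]
```

The bridge met its stop: 20 N at TCP x≈0.518. Reopening to re-centre on the closure axis before screwing.

```bash
python3 -m pendant '[[0.6,-0.003,0,0,0,0,0],[0.8,-0.005,0.0,0,0,0,0],[0.8,-0.005,0,0,0,0,0],[0.8,-0.005,0,0,0,0,0]]'
python3 - <<'E'
from h import *
s=env.observe();print(np.round(s["position"],4),to_tool([.5203,.0764,.1535]),np.round(s["ft_force"],1))
D=env.get_image("wrist")
for x in env.trace("wrist","closure"): print(x["conf"],np.round(x["bbox"],1),atz(D,x["bbox"][:2],.168).round(4))
cv2.imwrite("pics/w12.png",D["image"])
for r in(.028,):
    p=np.array([proj(D,[.5203+r*np.cos(a),.0764+r*np.sin(a),.1693]) for a in np.linspace(0,6.28,60)]);print("pred",p.min(0).round(1),p.max(0).round(1))
g=cv2.cvtColor(D["image"],6);print(g[160:350:3,256].tolist());print(g[270,190:320:3].tolist())
E
```

```text
time_s: 24.3
position: [0.5158, 0.0759, 0.1531]
tool_rot: [[-0.819, 0.573, -0.001], [0.573, 0.819, -0.0], [0.001, -0.001, -1.0]]
ft_force: [-0.1, -0.7, 0.2]
grip_width: 0.0682
gripper_force: 0.0
[0.5158 0.0759 0.1531] [-0.0034  0.003  -0.0004] [-0.1 -0.7  0.2]
0.74 [258.8 273.4 116.  118.2] [0.5124 0.08   0.168 ]
pred [204.7 238.6] [319.6 334.8]
[81, 100, 96, 111, 74, 73, 74, 106, 103, 97, 82, 85, 110, 115, 115, 114, 114, 114, 72, 72, 71, 71, 72, 73, 72, 77, 80, 80, 102, 97, 96, 95, 95, 96, 96, 97, 98, 98, 99, 97, 97, 98, 98, 100, 98, 98, 97, 96, 97, 97, 96, 96, 95, 94, 93, 94, 92, 93, 91, 134, 121, 25, 22, 20]
[16, 18, 90, 135, 140, 105, 76, 95, 97, 96, 95, 94, 95, 94, 95, 96, 96, 98, 99, 100, 96, 96, 97, 97, 100, 97, 96, 95, 95, 94, 97, 97, 98, 97, 99, 97, 98, 100, 98, 95, 94, 79, 36, 17]
```

```bash
python3 -m pendant '[[0.8,-0.0042,0.0025,0,0,0,0],[0.4,-0.0042,0.0025,0,0,0,0],[0.4,-0.0042,0.0025,0,0,0,0],[0.4,-0.0042,0.0025,0,0,0,0]]' 50;  python3 -m pendant '[[0.4,0.0005,0,0,0,0,0.0],[0.4,0.0015,0,0,0,0,0.0],[0.4,0.0015,0,0,0,0,0.0]]';python3 -m pendant '[[0.4,0.0015,0,0,0,0,0.0],[0.4,0.0015,0,0,0,0,0.0]]'
```

```text
time_s: 24.9
position: [0.5213, 0.0753, 0.1537]
tool_rot: [[-0.819, 0.574, 0.001], [0.574, 0.819, -0.0], [-0.001, 0.0, -1.0]]
ft_force: [-0.5, -2.5, 4.2]
grip_width: 0.055
gripper_force: 52.3
time_s: 25.28
position: [0.5211, 0.0755, 0.1537]
tool_rot: [[-0.819, 0.574, 0.003], [0.574, 0.819, -0.002], [-0.004, 0.0, -1.0]]
ft_force: [4.7, -6.8, 2.7]
grip_width: 0.0551
gripper_force: 52.3
time_s: 25.52
position: [0.5208, 0.0757, 0.1538]
tool_rot: [[-0.819, 0.574, 0.006], [0.574, 0.819, -0.003], [-0.007, 0.001, -1.0]]
ft_force: [10.6, -9.9, -1.3]
grip_width: 0.0553
gripper_force: 53.0
```

```bash
python3 -m pendant '[[0.4,-0.0014,0,0.00015,0,0,0.16],[0.4,-0.0014,0,0.0003,0,0,0.32],[0.4,-0.0014,0,0.00045,0,0,0.48],[0.4,-0.0014,0,0.0006,0,0,0.64],[0.4,-0.0014,0,0.00076,0,0,0.8]]';  python3 -m pendant '[[0.4,0,0,0.00015,0,0,0.16],[0.4,0,0,0.0003,0,0,0.32],[0.4,0,0,0.00045,0,0,0.48],[0.4,0,0,0.0006,0,0,0.64],[0.4,0,0,0.00076,0,0,0.8]]'; python3 -c "
from h import *
s=env.observe();print(np.round(s['wrist_torque'],3),np.round(s['q'],1))"
```

```text
time_s: 26.15
position: [0.5206, 0.0751, 0.1529]
tool_rot: [[-0.154, 0.988, 0.002], [0.988, 0.154, -0.003], [-0.003, 0.002, -1.0]]
ft_force: [1.5, -8.6, 3.6]
grip_width: 0.0547
gripper_force: 53.0
time_s: 26.78
position: [0.5201, 0.0751, 0.1522]
tool_rot: [[0.601, 0.799, 0.001], [0.799, -0.601, -0.003], [-0.002, 0.002, -1.0]]
ft_force: [-0.8, -9.1, 5.1]
grip_width: 0.0549
gripper_force: 53.2
[-1.647 -0.095  0.127] [-4.6 24.7 87.  -0.2 68.2 32.4]
```

```bash
T='python3 -c "
from h import *
s=env.observe();R=np.array(s[\"tool_rot\"]);print(\"Tz\",np.round(s[\"wrist_torque\"],3),\"yaw\",round(float(np.arctan2(R[1,0],R[0,0])),3))"'
eval "$T"
python3 -m pendant '[[0.4,0,0,0.0001,0,0,0.1],[0.4,0,0,0.0002,0,0,0.2],[0.4,0,0,0.0003,0,0,0.3],[0.4,0,0,0.0004,0,0,0.4],[0.4,0,0,0.0004,0,0,0.4]]'; eval "$T"
python3 -m pendant '[[0.4,0,0,0.0001,0,0,0.05],[0.4,0,0,0.0001,0,0,0.1],[0.4,0,0,0.00015,0,0,0.15],[0.4,0,0,0.0002,0,0,0.2],[0.4,0,0,0.0002,0,0,0.2]]'; eval "$T"
```

```text
Tz [-1.647 -0.095  0.127] yaw 0.926
time_s: 27.4
position: [0.5198, 0.0753, 0.1517]
tool_rot: [[0.863, 0.505, 0.0], [0.505, -0.863, -0.003], [-0.001, 0.002, -1.0]]
ft_force: [-1.2, -8.9, 5.3]
grip_width: 0.0547
gripper_force: 53.5
Tz [-1.6    0.112 -0.118] yaw 0.53
time_s: 28.02
position: [0.5197, 0.0754, 0.1516]
tool_rot: [[0.946, 0.324, -0.0], [0.324, -0.946, -0.002], [-0.001, 0.002, -1.0]]
ft_force: [-1.8, -7.6, 6.5]
grip_width: 0.0545
gripper_force: 53.5
Tz [-1.554  0.195 -0.156] yaw 0.33
```

```bash
T='python3 -c "
from h import *
s=env.observe();R=np.array(s[\"tool_rot\"]);print(\"Tz\",np.round(s[\"wrist_torque\"],3),\"yaw\",round(float(np.arctan2(R[1,0],R[0,0])),3),\"j6\",s[\"q\"][5],s[\"joint_efforts\"][5])"'
for i in 1 2; do python3 -m pendant '[[0.4,0,0,0.00005,0,0,0.05],[0.4,0,0,0.0001,0,0,0.1],[0.4,0,0,0.0001,0,0,0.1]]' | grep -E "position|ft_f"; eval "$T"; python3 -m pendant '[[0.4,0,0,0.00005,0,0,0.05],[0.4,0,0,0.0001,0,0,0.1],[0.4,0,0,0.0001,0,0,0.1]]'| grep -E "position|ft_f"; eval "$T"; done
```

```text
position: [0.5196, 0.0755, 0.1515]
ft_force: [-1.0, -6.4, 7.0]
Tz [-1.444  0.23  -0.085] yaw 0.23 j6 72.25201127694538 0.10044794529676437
position: [0.5196, 0.0755, 0.1514]
ft_force: [-1.8, -7.2, 7.1]
Tz [-1.4    0.285 -0.035] yaw 0.13 j6 77.98080400404125 0.10023797862231731
position: [0.5195, 0.0756, 0.1513]
ft_force: [-2.3, -6.6, 6.6]
Tz [-1.326  0.33  -0.07 ] yaw 0.03 j6 83.71230331465108 0.10012742830440402
position: [0.5195, 0.0757, 0.1512]
ft_force: [-2.4, -5.6, 7.6]
Tz [-1.283  0.394 -0.046] yaw -0.07 j6 89.44200380405412 0.10014845291152596
```

Joint 6's effort of 0.100 is clean thread drag. Turned 2.6 rad so far; continuing until it jumps.

```bash
T='python3 -c "
from h import *
s=env.observe();R=np.array(s[\"tool_rot\"]);print(\"Tz\",np.round(s[\"wrist_torque\"],3),\"yaw\",round(float(np.arctan2(R[1,0],R[0,0])),3),\"j6\",s[\"q\"][5],s[\"joint_efforts\"][5])"'
for i in 1 2; do python3 -m pendant '[[0.4,0,0,0.00005,0,0,0.05],[0.4,0,0,0.0001,0,0,0.1],[0.4,0,0,0.0001,0,0,0.1]]' | grep -E "position|ft_f"; eval "$T"; python3 -m pendant '[[0.4,0,0,0.00005,0,0,0.05],[0.4,0,0,0.0001,0,0,0.1],[0.4,0,0,0.0001,0,0,0.1]]'| grep -E "position|ft_f"; eval "$T"; done
```

```text
position: [0.5195, 0.0758, 0.1511]
ft_force: [-1.5, -6.2, 7.1]
Tz [-1.134  0.317  1.465] yaw -0.166 j6 95.02080727190038 1.708436831831932
position: [0.5198, 0.076, 0.151]
ft_force: [-1.1, -4.5, 6.5]
Tz [-0.796  0.161  1.002] yaw -0.267 j6 100.80021961376083 1.0741355270147324
position: [0.5196, 0.0762, 0.1509]
ft_force: [-2.2, -4.1, 6.1]
Tz [-0.594  0.241  1.38 ] yaw -0.367 j6 106.49312546844185 1.572830155491829
position: [0.5207, 0.0757, 0.1509]
ft_force: [3.9, -6.1, 4.2]
Tz [-1.119 -0.526  1.789] yaw -0.466 j6 112.18432751180515 1.9788216054439545
```

It bottomed out at yaw ≈ -0.15; torque jumped from 0.1 to about 1.7 N m and then the pads slipped. Now unwinding until the torque reverses, to set the zero.

```bash
T='python3 -c "
from h import *
s=env.observe();R=np.array(s[\"tool_rot\"]);print(\"Tz\",np.round(s[\"wrist_torque\"],3),\"yaw\",round(float(np.arctan2(R[1,0],R[0,0])),4),\"j6\",round(s[\"q\"][5],2),s[\"joint_efforts\"][5])"'
eval "$T"; for i in 1 2 3 4 5; do python3 -m pendant '[[0.4,0,0,0,0,0,-0.01],[0.4,0,0,0,0,0,-0.01]]' | grep -E "ft_f"; eval "$T"; done
```

```text
Tz [-1.119 -0.526  1.789] yaw -0.4659 j6 112.18 1.9788216054439545
ft_force: [4.6, -5.9, 4.8]
Tz [-1.072 -0.565  1.504] yaw -0.4561 j6 111.61 1.4405984804034233
ft_force: [3.0, -6.7, 4.5]
Tz [-0.995 -0.577  1.159] yaw -0.4467 j6 111.06 1.152406632900238
ft_force: [3.5, -5.3, 4.7]
Tz [-1.02  -0.515  0.874] yaw -0.4373 j6 110.51 0.8641464449465275
ft_force: [3.9, -6.6, 4.6]
Tz [-1.077 -0.508  0.617] yaw -0.4279 j6 109.97 0.5759742669761181
ft_force: [3.4, -6.3, 4.9]
Tz [-1.057 -0.486  0.374] yaw -0.4185 j6 109.42 0.287747522816062
```

```bash
T='python3 -c "
from h import *
s=env.observe();R=np.array(s[\"tool_rot\"]);print(\"Tz\",np.round(s[\"wrist_torque\"],3),\"yaw\",round(float(np.arctan2(R[1,0],R[0,0])),4),\"j6\",round(s[\"q\"][5],2),s[\"joint_efforts\"][5],s[\"time_s\"])"'
python3 -m pendant '[[0.4,0,0,-0.0001,0,0,-0.12],[0.4,0,0,-0.0002,0,0,-0.24],[0.4,0,0,-0.00035,0,0,-0.36],[0.4,0,0,-0.00045,0,0,-0.48],[0.4,0,0,-0.00055,0,0,-0.6]]' | grep -E "pos|ft_f"; eval "$T"
python3 -m pendant '[[0.4,0,0,-0.0001,0,0,-0.12],[0.4,0,0,-0.0002,0,0,-0.24],[0.4,0,0,-0.00035,0,0,-0.36],[0.4,0,0,-0.00045,0,0,-0.48],[0.4,0,0,-0.00055,0,0,-0.6]]' | grep -E "pos|ft_f"; eval "$T"
python3 -m pendant '[[0.4,0,0,-0.0001,0,0,-0.12],[0.4,0,0,-0.0002,0,0,-0.24],[0.4,0,0,-0.00035,0,0,-0.34],[0.4,0,0,-0.0004,0,0,-0.384],[0.4,0,0,-0.0004,0,0,-0.384]]' | grep -E "pos|ft_f"; eval "$T"
python3 - <<'E'
from h import *
for c in("scene","side"):
    D=env.get_image(c)
    for t in("closure","bridge","mould","insert"):
      for x in env.trace(c,t): print(c,t,round(x["conf"],2),np.round(x["bbox"],1))
E
```

```text
position: [0.5208, 0.0758, 0.1515]
ft_force: [3.3, -4.7, 3.6]
Tz [-0.789 -0.596 -0.062] yaw 0.1844 j6 74.86 1.1695334315299988 32.9
position: [0.5206, 0.0761, 0.152]
ft_force: [3.8, -3.7, 4.4]
Tz [-0.556 -0.523 -0.102] yaw 0.7844 j6 40.49 1.1686594784259796 33.525
position: [0.5205, 0.0762, 0.1524]
ft_force: [4.2, -2.9, 5.3]
Tz [-0.534 -0.55   0.088] yaw 1.1644 j6 18.72 -0.1609971234574914 34.15
scene closure 0.68 [289.3 200.2  13.2  17.5]
scene bridge 0.89 [302.7 211.2  44.2  39.5]
scene mould 0.57 [245.2 190.9  17.7  20.6]
scene mould 0.48 [167.9 180.9  19.9  20.5]
scene insert 0.68 [370.4 238.4  24.7  32.6]
side closure 0.55 [249.2 171.1  12.8  19.4]
side closure 0.26 [253.1 188.6  69.2  62.8]
side mould 0.7 [285.9 299.3  22.7  25.8]
side mould 0.67 [248.4 197.1  16.1   9.3]
side mould 0.57 [246.4 232.8  18.7  20.8]
side insert 0.73 [252.6 189.5  70.9  66.6]
side insert 0.53 [265.8 144.3  17.2  31.7]
side insert 0.48 [248.4 189.2   8.9   5.5]
```

```bash
python3 -m pendant '[[0.4,0,0,0,0,0,0],[0.4,0,0,0,0,0,0],[0.4,0,0,0,0,0,0]]'; python3 -c "
from rig import env
print(env.close_job())"
```

```text
time_s: 35.02
position: [0.5205, 0.0762, 0.1524]
tool_rot: [[0.396, 0.918, 0.002], [0.918, -0.396, -0.0], [0.0, 0.002, -1.0]]
ft_force: [3.2, -3.5, 5.9]
grip_width: 0.0548
gripper_force: 53.9
the job is handed in; nothing more can be done
None
```

The job is handed in after 35 s of robot time: by force, torque and camera readings the mould and insert are home, the bridge is on its stop, and the closure, still gripped, was bottomed and backed off a quarter turn; I had no pictures left to view after the insert was picked up, and the hand-in returned no verdict.

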